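# Index the plate wheel and swing in the gauge

### The job

On the plate inspection fixture, slowly push the wheel round by its spokes with a fingertip until the long pointed spoke points straight at the fixed steel index wedge in front of the gauge post. Then, and only then, push the gauge arm with a fingertip all the way in over the plate until it meets its stop, leaving the wheel as set. Do not touch, shift or lift the plate on the wheel, leave the other ware where it stands, and finish clear of everything.

Things in the scene. Friction and masses are not known exactly. Their poses are not given: they have to be found in the camera images.
- rig: The whole fixture, fixed to the table: a dark steel bed 360 x 150 x 10 mm with a three-spoked wheel at one end and an upright gauge post (20 mm dia., top 126 mm above the table) at the other. Origin: on the table under the wheel's axis. Its x axis points from the wheel to the index wedge and the gauge post, y is 90 degrees counter-clockwise of that seen from above, z up. The bed runs from x = -95 to +265 mm.
- wheel_centre (a point): Point on the wheel's vertical axis at the spokes' mid height, 48 mm above the table. A head disc of 60 mm radius on top of the spokes carries the plate, beyond whose edge (90 mm radius) the spokes stick out. There each of the three carries an upright push tab, a plate 30 mm long (radius 110 to 140 mm, along the spoke), 8 mm thick, its top 85 mm above the table.
- pointer_tip (a point): Point of the long spoke, 174 mm from the wheel's axis, at the spokes' mid height; the last 23 mm form an arrowhead 23 mm wide. All three aluminium spokes are flat bars 12 mm wide and 16 mm high, from 40 to 56 mm above the table, free underneath outside the 55 mm radius pedestal foot (10 mm bed below). The other two spokes end square, 140 mm from the axis, 120 degrees to either side of the long one.
- wheel (a joint): Angle of the wheel: 0 (or one full turn) when the long spoke points straight at the index wedge, growing counter-clockwise seen from above; it can turn 355 degrees either way from 0. Stiff bearing, about 0.2 N m (1.6 N at the tabs), stays where it is left. It starts 0.8 to 2.1 rad clockwise of the wedge (negative values).
- index (a point): Inner point of the fixed steel index wedge, 183 mm from the wheel's axis, at the spokes' mid height; the wedge is 12 mm wide and reaches out to 211 mm and up to 56 mm above the table.
- gauge_pivot (a point): On the gauge post's axis, 235 mm from the wheel's axis, at the mid height of the gauge arm, 111 mm above the table.
- gauge_tip (a point): Point on the gauge arm's centre line near its free end, 150 mm from the pivot, 111 mm above the table. The arm is a level steel bar 12 mm wide and 12 mm high (105 to 117 mm above the table) with a flat round dial (42 mm dia.) on top of the free end, reaching to 130 mm, and a short feeler pin under it, reaching down to 95 mm.
- gauge_arm (a joint): Angle of the gauge arm: 0 is fully in against its stop, lying over the plate's rim and pointing from the post straight at the wheel's axis; grows (up to 1.8 rad) as it swings out to the rig's +y side, so that pushing it in is counter-clockwise about its pivot seen from above. Stiff pivot, about 0.08 N m (1 N at 80 mm), stays where it is left. It starts 0.6 to 1.15 rad out.
- plate: Loose glazed plate, 180 mm dia., 20 mm high, lying centred on the wheel and turning with it. Origin: centre of its underside, 62 mm above the table; its rim top is 82 mm above the table.
- mug: Bystander, loose, to be left alone: white mug 80 mm dia., 88 mm high, beside the gauge post. Origin: centre of its underside.
- dish: Bystander, loose, to be left alone: white dish 90 mm dia., 28 mm high, beside the wheel. Origin: centre of its underside.
- pot: Bystander, loose, to be left alone: lidded white pot 92 mm dia., 78 mm high. Origin: centre of its underside.
- bowl: Bystander, loose, to be left alone: blue bowl 130 mm dia., 60 mm high. Origin: centre of its underside.
- cup: Bystander, loose, to be left alone: green tumbler 74 mm dia., 100 mm high. Origin: centre of its underside.
- eraser: Bystander, loose, to be left alone: cork block 90 x 45 x 25 mm. Origin: centre of its underside.
Mind the look-alikes: they are no part of the job. There is more than one size of the plate; the one meant has the size given above.

How it is judged (in metres and radians):
On the way, in this order (a step that is already met when the one before it is completed fails the run):
1. the long spoke points at the index wedge while the gauge arm is still swung out (x of pointer_tip in the frame of rig above 0.1 m and y of pointer_tip in the frame of rig between -0.01 and 0.01 m and value of joint gauge_arm above 0.5 rad), for 0.3 s.
2. the gauge arm is fully in with the long spoke still at the wedge (x of pointer_tip in the frame of rig above 0.1 m and y of pointer_tip in the frame of rig between -0.01 and 0.01 m and value of joint gauge_arm below 0.07 rad), for 0.3 s.
At the end, for the whole second after the job is handed in: The long spoke's point is within 10 mm sideways of the line from the wheel's axis to the index wedge, the gauge arm is within 0.07 rad of its stop, wheel and arm are at rest, and the plate lies flat on the wheel, centred to 12 mm (all of step 2 and horizontal distance between plate and wheel_centre below 0.012 m and height (world z) of plate between 0.057 and 0.067 m and angle between plate's own z axis and vertical below 0.06 rad and velocity of joint wheel between -0.05 and 0.05 rad/s and velocity of joint gauge_arm between -0.05 and 0.05 rad/s); the robot touches nothing.
It fails at once if the plate is pushed off centre (more than 15 mm), tipped or lifted (horizontal distance between plate and wheel_centre above 0.015 m or height (world z) of plate above 0.07 m or angle between plate's own z axis and vertical above 0.1 rad).
It fails at once if the robot touches the plate (contact force between any of the fingers, the arm and plate above 1 N).
It fails at once if the gauge arm is swung in over the plate before the wheel is set (value of joint gauge_arm below 0.25 rad and not (x of pointer_tip in the frame of rig above 0.1 m and y of pointer_tip in the frame of rig between -0.01 and 0.01 m)).
It fails at once if the wheel is spun fast (over 2.5 rad/s) (velocity of joint wheel above 2.5 rad/s or velocity of joint wheel below -2.5 rad/s).
It fails at once if other ware is moved by more than 20 mm or lifted (distance of any of mug, dish, pot, bowl, cup, eraser from where it was at the start of the episode above 0.02 m).
It also fails if it takes over 61 s, if anything falls off the work surface, if the arm or the gripper's body presses on something with over 40 N, if the wrist force passes 120 N, or if a joint passes its speed limit or range.

### The arm

A 6-joint arm with a two-finger parallel gripper is mounted at the origin on the work surface. World frame = base frame: x ahead of the robot, y to its left, z up, the work surface at z = 0. Lengths are in mm, angles in rad, forces in N, time in s.
With the tool pointing down it reaches from about 350 to 775 mm from the base axis. Payload 5.5 kg.
Tool frame: the origin (TCP) lies at the very end of the fingers, on their centre line; the grasp point (between the pads) lies 19 mm behind it; z points along the fingers, y is the line along which they close (so a half turn about z gives the same grasp; the last joint's range is limited). The gripper opens to 85 mm and grips with 20 to 120 N. Pads are 22 mm wide; open, the fingers measure 114 mm over their backs; the gripper's body (76 mm by 85 mm) begins 54 mm behind the grasp point. The pads swing forward as they close: fully open they stand 13 mm farther back than shut.
Start: joints at [-1.291, 0.313, 0.046, 1.304, 0, 1.431], TCP at [234.358, -525.117, 231.323] pointing down, gripper open.
Joint ranges: [-2.76, 2.76], [-0.86, 1.69], [-1.03, 1.26], [-2.2, 2.34], [-1.47, 1.5], [-3.14, 3.14]. Speed limits (rad/s): [2.57, 2.57, 3.14, 3.14, 3.14, 3.14].

### API

Orientations are given as [roll, pitch, yaw] about the fixed x, y, z axes, in that order (R = Rz(yaw) Ry(pitch) Rx(roll)).
In Python, from bench import robot gives the robot as it stands. The module is installed in compiled form; this text tells all that it offers. Calls block until the motion is done:
- robot.move_to(position, orientation): joint-space move of the TCP to a pose.
- robot.move_straight(position, max_speed=150, frame=None): straight line of the TCP; frame=None keeps the orientation; max_speed is the mean speed in mm/s.
- robot.move_j(angles): joint-space move.
- robot.grip(opening, f_grip=None): opening from 0.0 (shut) to 1.0 (fully open); f_grip is the grip in N (None keeps the last); returns when the fingers have stopped.
- robot.pause(seconds).
- robot.solve_ik(position, orientation): joint angles nearest the present ones, or None.
- robot.read_state(): the state.
- robot.get_image(name): name is "scene" or "side" or "wrist"; returns (picture, depth): 480x640x3 uint8, red, green, blue; 480x640 float32, mm along the optical axis (not along the pixel's ray), 0 where there is no reading.
- robot.camera_model(name): a dict with "camera_matrix" (3x3 intrinsics, pixels), "view" (4x4, takes a point from world to camera coordinates). Camera axes: x right, y up, looking along -z (the intrinsics and any distortion apply to the point x, -y, -z); pixel columns grow to the right and rows downward; lengths in mm; the calibration is good to about 2 mm. A picture is of the moment at which its call begins: read the wrist's pose just before it. camera_model takes no time and is no camera call; for the wrist camera it gives the pose at the moment of the call.
A pose or a line that the arm cannot do raises robot.Unreachable and nothing moves.
- robot.finish_job(): hands the job in; it is judged then, once.
Trained networks look in the newest picture that a camera, given by its name, has taken for a name from the list of things; names that differ only in an ending like _2 or _b are one class to them, and where a whole thing is asked for, a point or a joint stands for the part that bears it (a point fixed in the world has none). Each returns a list of dicts, best first, with "conf" (0 to 1); they miss things now and then, are a little off and sometimes report something else, mostly with a low value. They report only what shows in the picture. A call takes as long as a camera call. They do not tell look-alikes from the thing itself.
- robot.search_frame(name, camera): "box" ([left, top, right, bottom] in pixels, round what is visible of it).
The state is a dict: "clock": time; "q": joint angles; "qvel": joint speeds; "effort": joint torques, N m; "tcp_pos": TCP position; "orientation": TCP orientation; "ft_force": force on the tool from outside, world axes, zero at the start; "wrist_torque": the same for the moment, N m; "opening": opening from 0.0 (shut) to 1.0 (fully open); "finger_force": force on a finger pad.
Only numpy, scipy, OpenCV 4.12 (cv2) and the standard library are available. Lean on these libraries where they do the work, as an engineer would, in place of code of your own. Each camera call takes 0.05 s, during which the arm holds its last target. There are 200 camera calls.

## Working session

There is one attempt and no reset: what is moved stays moved. The work goes in short steps, each a Python script; the robot and the scene stay as the last script left them, time stands still between calls to the robot, and variables do not carry over. Pictures are saved under pics/ and viewed, at most 10 in all, crops included, and the job is handed in when it is done.

```bash
mkdir -p pics
cat > h.py <<'E'
import numpy as np, cv2
from bench import robot
def cam(n):
    m=robot.camera_model(n); p,d=robot.get_image(n); return m,p,d
def world(m,d):
    K=np.array(m["camera_matrix"]);V=np.linalg.inv(np.array(m["view"]))
    v,u=np.mgrid[0:d.shape[0],0:d.shape[1]]
    P=np.stack([(u-K[0,2])/K[0,0]*d,-(v-K[1,2])/K[1,1]*d,-d,np.ones_like(d)],-1)@V.T
    P=P[...,:3]; P[d<=0]=np.nan; return P
def proj(m,X):
    K=np.array(m["camera_matrix"]);c=np.array(m["view"])@np.append(X,1)
    return K[0,0]*c[0]/-c[2]+K[0,2], K[1,1]*-c[1]/-c[2]+K[1,2]
E
python3 - <<'E'
from h import *
for n in("scene","side"):
    m,p,d=cam(n); cv2.imwrite(f"pics/{n}0.png",p[...,::-1]); np.savez(n+"0.npz",P=world(m,d),p=p)
    print(n,np.linalg.inv(m["view"])[:3,3].round(), [k for k in m])
    P=world(m,d)
    for t in("rig","wheel","wheel_centre","pointer_tip","gauge_arm","gauge_tip","plate","mug","dish","pot"):
        for r in robot.search_frame(t,n)[:2]:
            b=np.array(r["box"]); c=((b[:2]+b[2:])/2).astype(int); print(t,round(r["conf"],2),b.round(),P[min(c[1],479),min(c[0],639)].round())
print(robot.read_state()["clock"])
E
```

```text
scene [1030. -916. 1049.] ['camera_matrix', 'view']
rig 0.88 [235. 198. 370. 312.] [552. -76.  64.]
wheel 0.87 [233. 227. 327. 310.] [ 524. -148.   68.]
wheel_centre 0.97 [230. 204. 370. 314.] [553. -94.  66.]
pointer_tip 0.65 [234. 224. 326. 313.] [ 524. -148.   68.]
gauge_arm 0.93 [286. 206. 350. 213.] [529.  60. 112.]
gauge_tip 0.94 [284. 202. 348. 218.] [524.  59. 107.]
gauge_tip 0.32 [364. 236. 398. 279.] [739.   8.  68.]
plate 0.9 [316. 328. 376. 383.] [ 769. -267.    5.]
plate 0.77 [253. 234. 321. 287.] [ 528. -114.   68.]
mug 0.89 [365. 234. 401. 280.] [746.   3.  80.]
dish 0.69 [206. 309. 241. 338.] [ 461. -320.    2.]
pot 0.17 [393. 147. 418. 190.] [663. 399.  77.]
side [ 164. 1140.  792.] ['camera_matrix', 'view']
rig 0.75 [258. 207. 400. 312.] [525.  23.  56.]
wheel 0.87 [299. 205. 398. 267.] [478.  31. 130.]
wheel_centre 0.71 [261. 203. 399. 312.] [549. -52.  12.]
wheel_centre 0.54 [285. 230. 363. 260.] [524.  68. 119.]
pointer_tip 0.93 [298. 205. 397. 265.] [482.  23. 130.]
gauge_arm 0.82 [284. 234. 362. 260.] [522.  74. 118.]
gauge_arm 0.6 [372. 203. 402. 221.] [ 470. -348.    5.]
gauge_tip 0.6 [286. 229. 360. 261.] [528.  64. 116.]
plate 0.68 [410. 223. 460. 251.] [ 316. -245.    5.]
plate 0.65 [311. 206. 383. 242.] [ 527. -123.   72.]
mug 0.71 [226. 232. 262. 279.] [713.  85.  69.]
dish 0.65 [370. 202. 402. 222.] [ 472. -346.    6.]
pot 0.62 [259. 369. 311. 412.] [468. 449.  58.]
1.1
```

View pics/scene0.png

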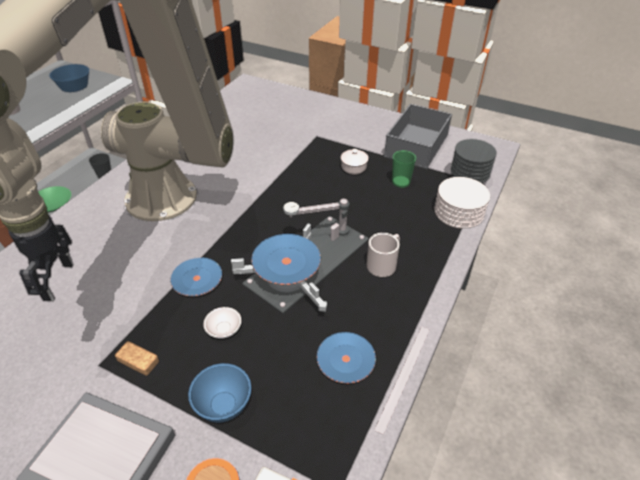

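View pics/side0.png

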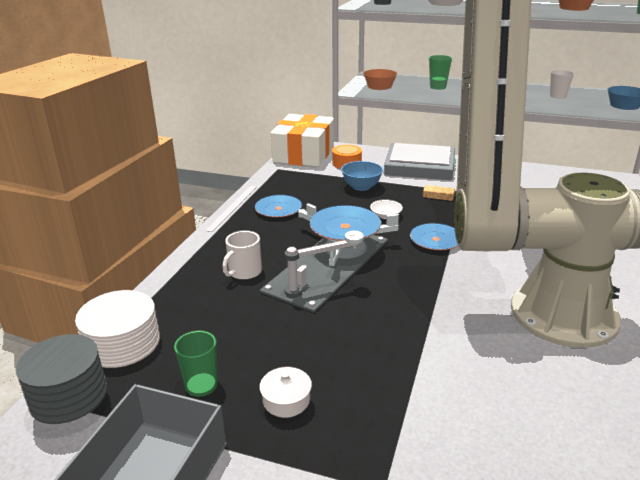

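Scene view: wheel plate at (287,258), tabs at about (240,267), (315,293) and (307,231), gauge post at (344,204), arm dial at (291,208), mug at (383,253). The side view agrees with this: post at (292,270), dial at (354,238). Next I look from above with the wrist camera.

Run:
```python
from h import *
s=robot.read_state(); print(s["orientation"])
for z in (420,380,340,300):
    try: robot.move_to([470,-60,z],[np.pi,0,0]); print(z); break
    except robot.Unreachable: pass
m,p,d=cam("wrist"); P=world(m,d); print(np.linalg.inv(m["view"]).round(2))
np.savez("w0.npz",P=P,p=p,K=m["camera_matrix"],V=m["view"])
cv2.imwrite("pics/w0.png",p[...,::-1])
for t in("wheel","pointer_tip","gauge_arm","plate","mug","dish"):
    for r in robot.search_frame(t,"wrist")[:2]: print(t,round(r["conf"],2),np.round(r["box"]))
# ortho height map, 1.5 mm/px: x 300..800 up, y +.. left
H=np.zeros((400,400,3),np.uint8); 
PP=[(P,p)]+[(np.load(n+"0.npz")["P"],np.load(n+"0.npz")["p"]) for n in("scene","side")]
out=[]
for Q,c in PP:
    I=np.zeros((400,400,3),np.uint8); ok=np.isfinite(Q).all(-1)&(Q[...,2]<150)&(Q[...,2]>4)
    X=Q[ok];C=c[ok]; o=np.argsort(X[:,2]);X=X[o];C=C[o]
    i=((780-X[:,0])/1.25).astype(int); j=((200-X[:,1])/1.25).astype(int)
    k=(i>=0)&(i<400)&(j>=0)&(j<400); I[i[k],j[k]]=C[k][:,::-1]; out.append(I)
cv2.imwrite("pics/o0.png",np.hstack(out[:2])); cv2.imwrite("pics/o1.png",out[2])
print(robot.read_state()["clock"])
```

```text
[3.14148118e+00 2.41094040e-05 4.19817785e-01]
420
[[-0.0000e+00  9.5000e-01  3.0000e-01  5.4759e+02]
 [-1.0000e+00 -0.0000e+00 -0.0000e+00 -5.9840e+01]
 [-0.0000e+00 -3.0000e-01  9.5000e-01  5.6209e+02]
 [ 0.0000e+00  0.0000e+00  0.0000e+00  1.0000e+00]]
pointer_tip 0.71 [255.  26. 417. 231.]
pointer_tip 0.18 [546. 230. 593. 282.]
gauge_arm 0.71 [160.  26. 420. 232.]
gauge_arm 0.57 [159.  93. 273. 218.]
plate 0.92 [433.   2. 500.  15.]
mug 0.59 [208.   0. 272.  28.]
mug 0.29 [160.  26. 420. 229.]
dish 0.98 [460. 155. 514. 214.]
dish 0.25 [160.  27. 418. 231.]
3.45
```

View pics/w0.png

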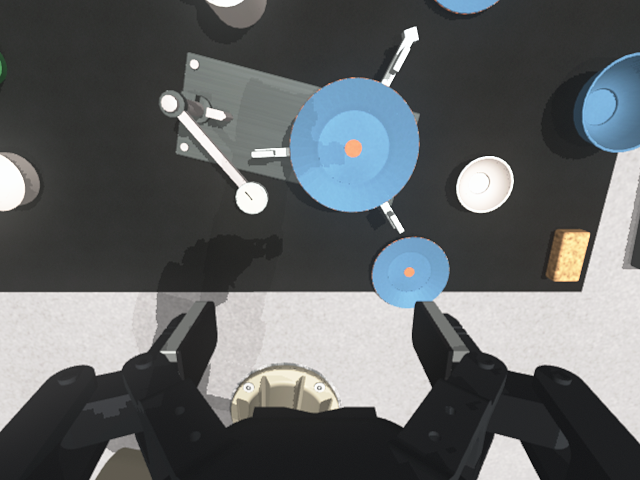

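View pics/o0.png

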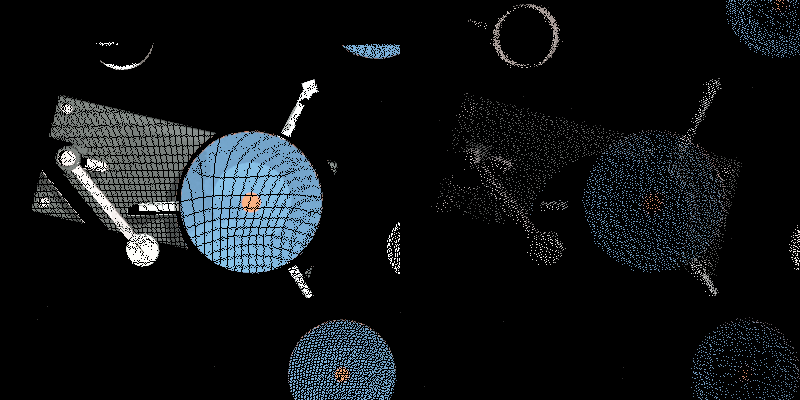

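Wrist view: pointer arrowhead at (410,35), plate centre at (353,148), post at (172,103), wedge at about (215,115), dial at (252,197). The rig axis is at about 76° in world, the pointer at about -27.5°, and the arm about 0.66 rad out. I'll refine the numbers, then push the long spoke's tab counter-clockwise with a shut gripper.

```bash
cat >> h.py <<'E'
def measure(P,p):
    X=P.reshape(-1,3); c=p.reshape(-1,3).astype(int); x,y,z=X.T
    with np.errstate(all='ignore'):
        r=np.hypot(x-528,y+113)
        b=(c[:,2]>c[:,0]+40)&(r<110)&(z>55)&(z<100)
        (cx,cy),rad=cv2.minEnclosingCircle(X[b&(z>74),:2].astype(np.float32))
        po=(np.hypot(x-582.5,y-114)<22)&(z>121)&(z<132)
        (gx,gy),gr=cv2.minEnclosingCircle(X[po,:2].astype(np.float32))
        r=np.hypot(x-cx,y-cy)
        tab=(r>107)&(r<143)&(z>76)&(z<92); spk=(r>145)&(r<178)&(z>48)&(z<64)
        di=(z>124)&(z<136)&(np.hypot(x-gx,y-gy)>100)&(np.hypot(x-gx,y-gy)<190)
    ang=lambda Q:np.degrees(np.arctan2(Q[:,1]-cy,Q[:,0]-cx))
    A=np.degrees(np.arctan2(gy-cy,gx-cx))
    return dict(c=(cx,cy),rad=rad,post=(gx,gy),gr=gr,axis=A,d=np.hypot(gx-cx,gy-cy),
      tabs=np.sort(ang(X[tab])).round(1),spk=np.sort(ang(X[spk])).round(1),dial=X[di,:2].mean(0) if di.any() else None)
E
python3 - <<'E'
from h import *
w=np.load("w0.npz"); M=measure(w["P"],w["p"])
for k,v in M.items():
    if k in("tabs","spk"):
        h,e=np.histogram(v,bins=np.arange(-180,181,5)); print(k,[(int(e[i]),int(h[i]),round(float(v[(v>=e[i])&(v<e[i+1])].mean()),1)) for i in range(72) if h[i]])
    else: print(k,v)
c=np.array(M["c"])
for off in(0,180,90):
  q=[]
  for a in(-43,-20,0,30,50,69):
    t=np.radians(a); s=robot.solve_ik([*(c+125*np.array([np.cos(t),np.sin(t)])),66],[np.pi,0,np.radians((a+off+180)%360-180)]); q.append(None if s is None else np.round(s,2).tolist())
  print(off,q)
E
```

```text
c (526.9487915039062, -114.19847869873047)
rad 88.99263763427734
post (581.9476928710938, 114.97808837890625)
gr 10.328325271606445
axis 76.50508811735222
d 235.68363975695925
tabs [(-150, 122, -147.9), (-30, 179, -26.9), (-25, 7, -25.0), (90, 141, 92.9)]
spk [(-35, 9, -30.5), (-30, 193, -27.3), (-25, 44, -24.3)]
dial [468.08143611  21.29126629]
0 [[-0.44, 0.54, -0.02, 1.01, 0.0, -2.83], [-0.36, 0.57, 0.03, 1.03, 0.0, 3.13], [-0.29, 0.57, 0.02, 1.03, 0.0, 2.85], [-0.21, 0.52, -0.05, 1.0, 0.0, 2.41], [-0.16, 0.47, -0.14, 0.96, 0.0, 2.11], [-0.14, 0.41, -0.24, 0.92, 0.0, 1.8]]
180 [[-0.44, 0.54, -0.02, 1.01, 0.0, 0.32], [-0.36, 0.57, 0.03, 1.03, 0.0, -0.01], [-0.29, 0.57, 0.02, 1.03, 0.0, -0.29], [-0.21, 0.52, -0.05, 1.0, 0.0, -0.73], [-0.16, 0.47, -0.14, 0.96, 0.0, -1.04], [-0.14, 0.41, -0.24, 0.92, 0.0, -1.34]]
90 [[-0.44, 0.54, -0.02, 1.01, 0.0, 1.89], [-0.36, 0.57, 0.03, 1.03, 0.0, 1.56], [-0.29, 0.57, 0.02, 1.03, 0.0, 1.28], [-0.21, 0.52, -0.05, 1.0, 0.0, 0.84], [-0.16, 0.47, -0.14, 0.96, 0.0, 0.54], [-0.14, 0.41, -0.24, 0.92, 0.0, 0.23]]
```

```bash
cat >> h.py <<'E'
C=np.array([526.9,-114.2]); AX=76.5
def pt(a,z,r=126):
    t=np.radians(a); return [*(C+r*np.array([np.cos(t),np.sin(t)])),z]
def ori(a): return [np.pi,0,np.radians((a+90+180)%360-180)]
E
python3 - <<'E'
from h import *
robot.grip(0.0)
robot.move_to(pt(-44,170),ori(-44))
robot.move_straight(pt(-44,66),150)
f0=np.array(robot.read_state()["ft_force"])
for a in [-38,-34,*np.linspace(-22,56,7),63]:
    robot.move_straight(pt(a,66),60,ori(a))
    s=robot.read_state(); print(round(a),round(s["clock"],2),np.round(np.array(s["ft_force"])-f0,1),np.round(np.array(s["tcp_pos"])-pt(a,66),1))
m,p,d=cam("wrist"); cv2.imwrite("pics/w1.png",p[...,::-1])
for n in("scene","side"):
    m,p,d=cam(n); np.savez(n+"1.npz",P=world(m,d),p=p)
    M=measure(world(m,d),p); v=M["tabs"]; h,e=np.histogram(v,bins=np.arange(-180,181,10)); print(n,M["axis"],M["d"],[(int(e[i]),int(h[i]),round(float(v[(v>=e[i])&(v<e[i+1])].mean()),1)) for i in range(36) if h[i]])
E
```

```text
-38 6.65 [ 1.2 -1.1  0.2] [ 0.7 -0.2  1.1]
-34 6.95 [-0.4  0.3 -0.2] [ 0.  -0.2  0.3]
-22 7.54 [ 1.3 -0.5  0.4] [-0.1 -0.1 -0. ]
-9 8.17 [0.4 0.4 0.3] [-0.  -0.2  0. ]
4 8.79 [0.1 0.3 0.5] [ 0.  -0.2 -0. ]
17 9.42 [ 0.  -1.4 -0.4] [ 0.1 -0.2  0. ]
30 10.04 [ 0.7 -0.8  0. ] [ 0.1 -0.2  0. ]
43 10.67 [0.6 0.2 0.4] [ 0.2 -0.2  0. ]
56 11.29 [ 0.4 -0.9  0.1] [ 0.2 -0.1 -0. ]
63 11.7 [-0.4 -0.6  0.3] [ 0.2 -0.1  0. ]
scene 75.1759437898147 230.68300010584068 [(-180, 4, -170.5), (-170, 39, -167.6), (-60, 22, -51.3), (-50, 13, -49.3), (50, 36, 57.1), (60, 13, 64.8), (70, 1, 70.7), (110, 1, 114.3)]
side 77.3305042743938 235.6751691989505 [(-180, 50, -172.2), (-170, 5, -168.7), (-60, 14, -51.7), (-50, 10, -49.4), (60, 62, 66.1), (70, 53, 72.7)]
```

View pics/w1.png

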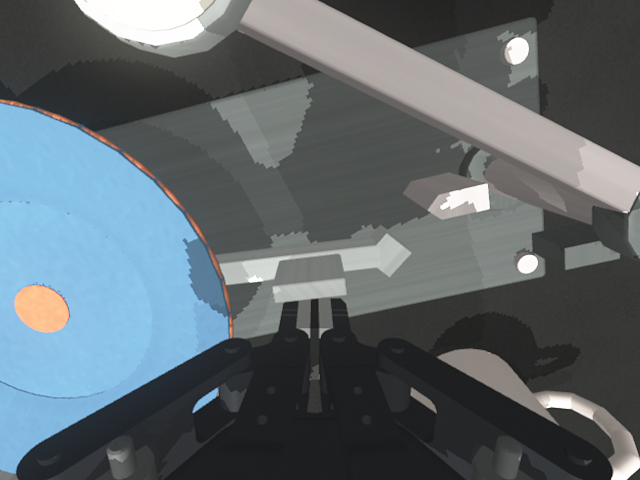

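The view shows the finger behind the tab at (310,285), the arrowhead at (395,255) and the wedge tip at (408,190). The pointer is about 7° short, with the finger trailing it by about 6.7°. I'll finish the turn, back off and check from above.

```bash
python3 - <<'E'
from h import *
robot.move_straight(pt(69.7,66),30,ori(69.7)); robot.pause(.3)
robot.move_straight(pt(61,66),100,ori(69.7)); robot.move_straight(pt(61,240),200)
robot.move_to([470,-60,420],[np.pi,0,0]); robot.pause(.3)
m,p,d=cam("wrist"); P=world(m,d); M=measure(P,p); cv2.imwrite("pics/w2.png",p[...,::-1])
for k,v in M.items():
    if k in("tabs","spk"):
        h,e=np.histogram(v,bins=np.arange(-180,181,5)); print(k,[(int(e[i]),int(h[i]),round(float(v[(v>=e[i])&(v<e[i+1])].mean()),1)) for i in range(72) if h[i]])
    else: print(k,v)
print(robot.read_state()["clock"])
g=np.array([581.9,115.])
for b in(200,225,252): 
    t=np.radians(b); print(robot.solve_ik([*(g+90*np.array([np.cos(t),np.sin(t)])),98],[np.pi,0,np.radians(b-90)]))
E
python3 -c "
import cv2;p=cv2.imread('pics/w2.png')[60:260,140:440];cv2.imwrite('pics/w2c.png',cv2.resize(p,None,fx=2.6,fy=2.6))"
```

```text
c (526.5734252929688, -111.98976135253906)
rad 89.11980438232422
post (582.2054443359375, 114.77503967285156)
gr 9.86757755279541
axis 76.21590891496596
d 233.48917860766534
tabs [(-165, 117, -163.2), (-50, 31, -45.4), (-45, 149, -43.4), (70, 17, 74.7), (75, 128, 76.6)]
spk [(70, 42, 74.2), (75, 149, 77.0), (80, 2, 80.2)]
dial [468.02016278  21.26280248]
16.75
[ 0.00847573  0.26118187 -0.36630877  0.9433057   0.          1.2302062 ]
[-0.05544171  0.29011086 -0.3262021   0.95448337  0.          0.72995645]
[-0.09166339  0.35007431 -0.23971557  0.98100644  0.          0.22249588]
```

View pics/w2c.png

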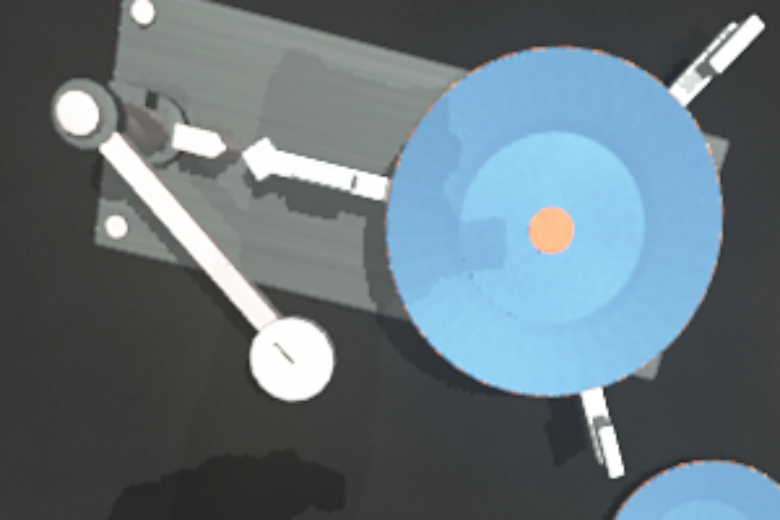

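The crop shows the arrow tip at (247,157) in line with the wedge tip at (228,148), within about 1°, and the arm is still out. Next I push the gauge arm in.

Run:
```python
from h import *
g=np.array([582.,115.]); Z=98
def gp(b,z=Z,r=90):
    t=np.radians(b); return [*(g+r*np.array([np.cos(t),np.sin(t)])),z]
go=lambda b:[np.pi,0,np.radians(b-90)]
robot.move_to(gp(192,220),go(192)); robot.move_straight(gp(192),150)
robot.pause(.3); f0=np.array(robot.read_state()["ft_force"])
for b in [202,212,222,232,238,*np.arange(240,251,1.)]:
    robot.move_straight(gp(b),40 if b<239 else 15,go(b)); robot.pause(.05)
    s=robot.read_state(); f=np.array(s["ft_force"])-f0; t=np.radians(b)
    ft=f@[np.sin(t),-np.cos(t),0]; print(b,round(s["clock"],1),round(ft,1),np.round(f,1))
    if b>=240 and ft>6: break
robot.move_straight(gp(b-12),60); robot.move_straight(gp(b-12,240),150)
robot.move_to([470,-60,420],[np.pi,0,0]); robot.pause(.3)
m,p,d=cam("wrist"); P=world(m,d); M=measure(P,p); cv2.imwrite("pics/w3.png",cv2.resize(p[60:260,140:440,::-1],None,fx=2.6,fy=2.6))
for k,v in M.items():
    if k in("tabs","spk"):
        h,e=np.histogram(v,bins=np.arange(-180,181,5)); print(k,[(int(e[i]),int(h[i]),round(float(v[(v>=e[i])&(v<e[i+1])].mean()),1)) for i in range(72) if h[i]])
    else: print(k,v)
D=M["dial"]-g; print("arm",np.degrees(np.arctan2(D[1],D[0]))%360,robot.read_state()["clock"])
```

```text
202 19.9 0.9 [-0.1  0.9 -0.6]
212 20.5 0.3 [ 0.6  0.8 -0.1]
222 21.1 0.5 [-0.   0.7  0.3]
232 21.7 -0.3 [-0.1 -0.7 -0.8]
238 22.1 1.1 [-0.8  0.7 -1.5]
240.0 22.5 0.9 [ 0.2  2.2 -0.6]
241.0 22.8 0.9 [-0.1  1.5 -0.2]
242.0 23.1 0.1 [0.4 1.1 0.3]
243.0 23.5 0.7 [-0.3  1.  -0.6]
244.0 23.8 0.3 [-0.1  0.5 -0.3]
245.0 24.1 2.4 [-1.9  1.6  1.8]
246.0 24.4 6.2 [-5.7  2.4  3.7]
c (526.8427124023438, -112.06430053710938)
rad 88.94527435302734
post (582.3501586914062, 114.688720703125)
gr 9.97834587097168
axis 76.24491375776535
d 233.44808680969595
tabs [(-170, 1, -165.1), (-165, 116, -163.2), (-50, 38, -45.4), (-45, 143, -43.4)]
spk [(70, 16, 73.6), (75, 9, 79.5), (80, 2, 80.3)]
dial [547.19271223 -28.83627967]
arm 256.3963763231022 28.4417
```

View pics/w3.png

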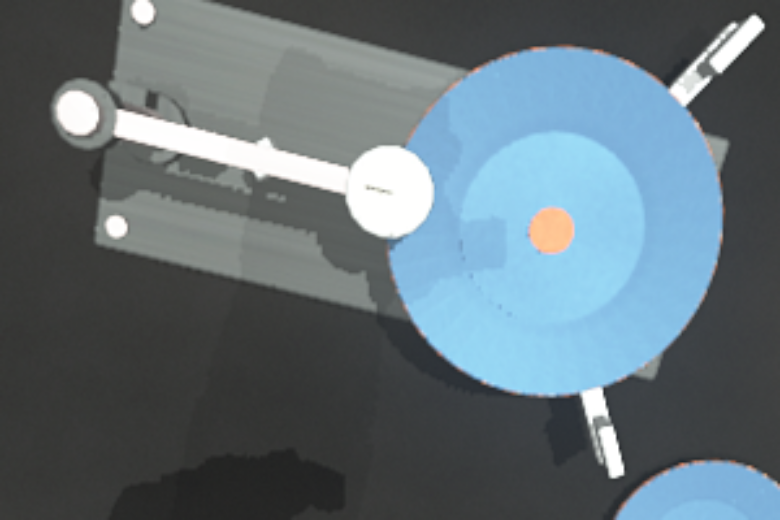

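The arm is in against its stop, with the dial at (390,190) over the rim. The wheel hasn't moved: its tabs read -163.2° and -43.4° as before.

```bash
python3 -c "
from bench import robot
print(robot.finish_job())"
```

```text
the job is handed in; nothing more can be done
None
```

I set the long spoke on the wedge to within about 1°, then pushed the gauge arm in to its stop (256.4° measured, 256.2–256.5° expected), backed the robot clear and handed the job in at about 28 s; no verdict was returned.

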